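# Gauge the gas pressure of the culture jar

## Task

Take the pocket pressure gauge out of its stand and check the gas in the blue-lidded culture jar: press the gauge straight down over the jar's valve until the black rubber seal is clearly squeezed and the rod has been pushed out of the gauge's top, and keep it pressed for about two seconds, firmly but never with more than about 20 N. Then put the gauge back upright, fully home in the same hole of the stand, with the rod still out for the reading. Leave the grey-lidded jar and everything else alone.

Things in the scene. Friction and masses are not known exactly. Their poses are not given: they have to be found in the camera images.
- gauge: Loose pocket gauge, upright in the stand: round metal barrel 22 mm across, 84 mm tall, 90 g, red bands. Origin at the centre of its open foot, z up the barrel. The foot has a bore 11 mm across, 34 mm deep, that goes over the valve's pin. The rod's red cap (10 mm across, 3 mm thick) lies on its top. Grip the barrel about 60 mm above the foot; leave room above for the rod.
- rod (a joint): How far the gauge's reading rod stands out of the barrel's top, m, 0 (in) to 0.018. It slides stiffly (4.5 N) and stays where pushed. The valve's pin pushes its lower end, which lies 4 mm inside the foot. On a fully pressed valve it comes out about 5 to 15 mm, by the jar's unknown pressure.
- jar_blue: Fixed round culture jar with a blue lid, 132 mm across at most, lid top 92 mm above the table; clear wall with dishes inside. Origin at the centre of its underside. Any yaw. The valve stands on the lid, 22 mm from the centre in the jar's +x direction.
- jar_blue_port (a point): On the axis of the blue jar's valve, at the lid's top (z 92 mm), z up. Valve: brass stem, black rubber seal ring 23 mm across, and a round-nosed brass pin 7 mm across standing 20 mm above the seal. It is screwed in by an unknown amount: seal top 17 to 41 mm, pin nose 37 to 61 mm above this point, to be found by feel. The pin yields down to 19 mm under 1.5 to 8 N.
- seal (a joint): How far the blue jar's rubber seal is squeezed down, m, 0 (free) to 0.0025 (its stop). The gauge's foot, pressed down over the pin, meets the seal; the push then rises 4.5 N per mm up to the stop, after which it is rigid. A total push of 12 to 18 N is right.
- stand: Fixed white plastic stand block, 110 x 50 x 45 mm, with two holes in a row along its x axis, each 33 mm deep. Origin at the centre of its underside. Hole for the gauge at x = -30 mm (25 mm across), hole for the marker at x = +30 mm (18 mm across).
- stand_hole0 (a point): Centre of the mouth of the gauge's hole, at the stand's top (45 mm above the table). The gauge's foot rests on the hole's floor, 33 mm below.
- marker: Loose green marker, a cylinder 14 mm across and 85 mm tall, upright in the stand's other hole. Origin at its foot. Leave alone.
- jar_grey: Fixed jar of the same size with a grey lid and the same kind of valve. Origin at the centre of its underside. Leave alone.
- dishes: Loose stack of three culture dishes, 91 mm across, 47 mm tall. Origin under its centre. Leave alone.
- slide_box: Loose red box of slides, 85 x 60 x 28 mm. Origin under its centre. Leave alone.
- amber_bottle: Loose amber bottle, 64 mm across, 130 mm tall. Origin under its centre. Leave alone.
- white_jar: Loose white jar, 72 mm across, 100 mm tall. Origin under its centre. Leave alone.
- counter: Loose steel tally counter, 44 mm across, 38 mm tall. Origin under its centre. Leave alone.
There are look-alikes about, which are no part of the job. What is shaped like the stand but green or yellow is not meant. Of the things shaped like the gauge, the metal one is meant.

How it is judged:
By the outcome, as a careful person would: the job done as asked, in the order asked, and still so for the second after the job is handed in, with the robot touching nothing.
It also fails if it takes over 58 s, if anything falls off the work surface, if the arm or the gripper's body presses on something with over 40 N, if the wrist force passes 120 N, or if a joint passes its speed limit or range.

## Robot

A 7-joint arm with a two-finger parallel gripper is mounted at the origin on the work surface. World frame = base frame: x ahead of the robot, y to its left, z up, the work surface at z = 0. Lengths are in m, angles in rad, forces in N, time in s.
With the tool pointing down it reaches from about 0.425 to 0.875 m from the base axis. Payload 8.4 kg.
Tool frame: the origin (TCP) lies on the centre line of the jaws, within the pads' length; the fingertips stand 8 mm ahead of it and the grasp point (between the pads) lies 11 mm behind it; z points along the fingers, x is the direction in which the jaws open and shut, and the axes are right-handed (so a half turn about z gives the same grasp; the last joint's range is limited). The gripper opens to 85 mm and grips with 20 to 120 N. Pads are 22 mm wide; open, the fingers measure 114 mm over their backs; the gripper's body (76 mm by 85 mm) begins 54 mm behind the grasp point. The pads swing forward as they close: fully open they stand 13 mm farther back than shut.
Start: joints at [1.192, 0.333, 0.04, 1.465, -0.013, 1.343, -0.059], TCP at [0.179, -0.625, 0.239] pointing down, gripper open.
Joint ranges: [-2.58, 2.58], [-0.38, 2.09], [-1.3, 1.39], [0.25, 2.4], [-1.5, 4.64], [0.08, 2.09], [-2.65, 2.65]. Speed limits (rad/s): [2.22, 2.22, 2.79, 2.79, 3.14, 3.14, 3.14].

## Interface

Orientations are given as a rotation vector (axis times angle).
In Python, from rig import bot, viewer gives the robot as it stands.
- The arm moves only by the tool play_rows, never from a script. Its argument "rows" is a list that holds one entry, the list of rows, each a list of 7 numbers: the shift along the tool's x, y, z in m, then the turn, a rotation vector about the tool's x, y, z in degrees, then the finger opening in m, from 0 to 0.0854. A call has 1 to 10 rows; each row is the pose to reach, as a shift and turn from the pose measured when the call began, along the tool's axes at that moment; what a row does not reach only later rows make up. A row lasts 1/8 s, in which the tool goes at most 62.5 mm and 10.7 degrees, less where a joint would pass 70% of its speed; a pose out of reach is approached as far as the arm can. A call with a gripper value outside its range is refused whole. The fingers move at their own pace and stop on an object; "squeeze" is the grip in N (left out, the last holds). Time passes only in rows, so rows that repeat a pose let the fingers close. It gives the time, the measured TCP pose, the force and the opening at its end, in the units of the state.
- bot.get_obs(): the state, without advancing time (a new reading comes with each control period).
- viewer.snapshot(name): name is "side" or "top"; returns (picture, depth): 420x560x3 uint8, red, green, blue; 420x560 float32, m along the optical axis (not along the pixel's ray), 0 where there is no reading.
- viewer.camera_params(name): a dict with "vertical_fov" (degrees; the focal length in pixels is half the picture's height over the tangent of half this angle, whatever the lens; pixels are square), "cx", "cy" (the principal point, pixels), "eye" and "attitude" of the camera in the world. Camera axes: x right, y down, z forward; pixel columns grow to the right and rows downward; lengths in m; the calibration is good to about 2 mm. A picture is of the moment at which its call begins. camera_params takes no time and is no camera call.
- bot.job_done(): hands the job in, once; it reports no verdict.
The state is a dict: "clock": time; "q": joint angles; "dq": joint speeds; "joint_efforts": joint torques, N m; "position": TCP position; "orientation": TCP orientation; "contact_force": force on the tool from outside, world axes, zero at the start; "wrist_torque": the same for the moment, N m; "grip_width": finger opening in m.
Only numpy, scipy, OpenCV 4.12 (cv2) and the standard library are available. Lean on these libraries where they do the work, as an engineer would, in place of code of your own. Each camera call takes 0.05 s, during which the arm holds its last target.

## Working session

There is one attempt and no reset: what is moved stays moved. The work goes in short steps, Python scripts to look and compute and a tool call to move; the robot and the scene stay as the last step left them, time stands still between calls to the robot, and variables do not carry over. Pictures are saved under pics/ and viewed, and the job is handed in when it is done.

Besides the shell and the picture viewer there is one more tool, called after ">>>" as name([rows], argument=value, ...), one row to a line, values as JSON. play_rows: Moves the arm, as the interface text tells. Its arguments: {"type":"object","properties":{"rows":{"type":"array","items":{"type":"array","items":{"type":"array","items":{"type":"number"}}}},"squeeze":{"type":"number"}},"required":["rows"]}

```bash
ls; mkdir -p pics; python3 - <<'E'
from rig import bot, viewer
import cv2, numpy as np
print(bot.get_obs())
for n in ("side","top"):
    p,d=viewer.snapshot(n); print(viewer.camera_params(n), d.min(), d.max())
    np.save(f"pics/{n}0.npy",d); cv2.imwrite(f"pics/{n}0.png",p[:,:,::-1])
E
```

```text
pics
{'clock': 0.0, 'q': array([ 1.19179928,  0.33390274,  0.03987709,  1.46625042, -0.01337341,
        1.34330129, -0.0584723 ]), 'dq': array([ 1.63027948e-03,  4.82486286e-04, -6.63673463e-04, -3.21972380e-04,
       -1.15370661e-05, -1.26996070e-03,  1.05438214e-04]), 'joint_efforts': array([ 5.25061350e-04, -6.58555770e+01,  1.36596255e+00, -4.05568528e+01,
        1.69219990e-02,  1.24593725e-02, -3.13321721e-05]), 'position': array([ 0.17934781, -0.62431643,  0.23843679]), 'orientation': array([-2.50883617e+00,  1.88944642e+00,  2.12286310e-03]), 'contact_force': array([-0.13437367, -1.00606071,  0.63271352]), 'wrist_torque': array([-0.00888384, -0.01372546, -0.00534384]), 'grip_width': 0.08521887993577008}
{'vertical_fov': 56.70168439494688, 'cx': 280.48968792896807, 'cy': 215.81070421146475, 'eye': array([ 0.33479418, -0.57893669,  0.7029271 ]), 'attitude': array([-2.37426279,  0.44339876, -0.15377993])} 0.0 3.1718593
{'vertical_fov': 47.79094426362818, 'cx': 282.15116028674356, 'cy': 217.57732320011314, 'eye': array([ 0.31713769, -0.01935578,  1.33075081]), 'attitude': array([-2.10944118,  2.15497899, -0.20522435])} 0.0 2.3420234
```

View pics/side0.png

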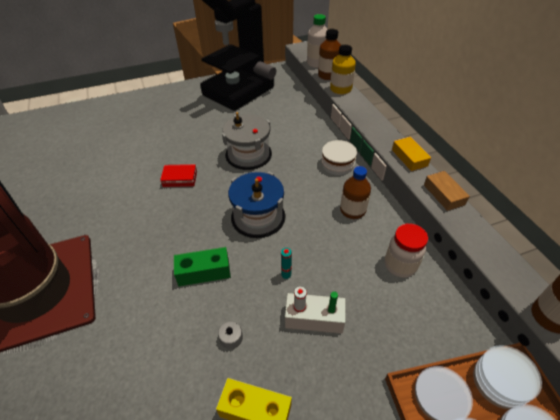

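View pics/top0.png

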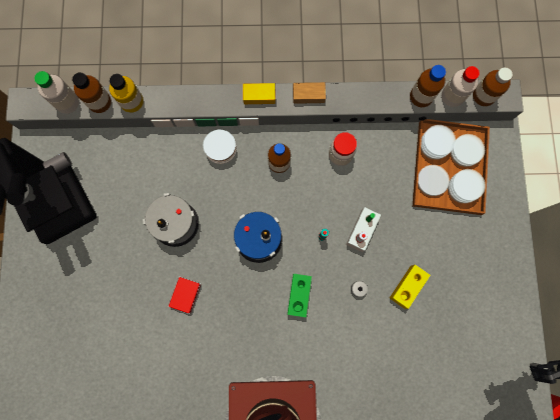

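The side view shows the white stand at about (315,312), with the metal gauge at (300,297) and the green marker at (333,302). The blue jar's valve is at (257,190).

Look-alikes for the gauge:
- metal, red-capped one in the white stand: side (300,297), top (361,238)
- teal one standing free: side (287,262), top (323,234)
- green marker: side (333,302)

Look-alikes for the stand: green (202,267) and yellow (255,402). I choose the metal gauge in the white stand, and check it in a close crop.

```bash
cat > h.py <<'E'
import numpy as np, cv2
from scipy.spatial.transform import Rotation as R
from rig import bot, viewer
def cam(n):
    c=viewer.camera_params(n); f=210/np.tan(np.radians(c["vertical_fov"])/2)
    return c,f,R.from_rotvec(c["attitude"]).as_matrix(),np.array(c["eye"])
def ray(n,u,v):
    c,f,A,e=cam(n); return e,A@np.array([(u-c["cx"])/f,(v-c["cy"])/f,1.])
def onplane(n,u,v,z):
    e,d=ray(n,u,v); return e+d*(z-e[2])/d[2]
def cloud(n,d):
    c,f,A,e=cam(n); v,u=np.mgrid[0:420,0:560]
    P=np.stack([(u-c["cx"])/f*d,(v-c["cy"])/f*d,d],-1); return P@A.T+e
def proj(n,p):
    c,f,A,e=cam(n); q=A.T@(np.array(p)-e); return c["cx"]+f*q[0]/q[2],c["cy"]+f*q[1]/q[2]
def two(a,b):
    (e1,d1),(e2,d2)=ray("side",*a),ray("top",*b); d1/=np.linalg.norm(d1); d2/=np.linalg.norm(d2)
    t=np.linalg.lstsq(np.stack([d1,-d2],1),e2-e1,rcond=None)[0]
    return (e1+t[0]*d1+e2+t[1]*d2)/2, np.linalg.norm(e1+t[0]*d1-e2-t[1]*d2)
E
python3 - <<'E'
from h import *
s=cv2.imread("pics/side0.png");t=cv2.imread("pics/top0.png")
a=cv2.resize(s[270:340,270:360],None,fx=4,fy=4,interpolation=cv2.INTER_CUBIC)
b=cv2.resize(t[200:260,320:390],None,fx=4,fy=4,interpolation=cv2.INTER_CUBIC)
c=cv2.resize(s[165:240,215:300],None,fx=4,fy=4,interpolation=cv2.INTER_CUBIC)
d=cv2.resize(t[205:270,225:290],None,fx=4,fy=4,interpolation=cv2.INTER_CUBIC)
o=np.zeros((600,720,3),np.uint8)
for im,(y,x) in ((a,(0,0)),(b,(0,370)),(c,(290,0)),(d,(290,370))): o[y:y+im.shape[0],x:x+im.shape[1]]=im
cv2.imwrite("pics/crop0.png",o)
for n in ("side","top"):
    P=cloud(n,np.load(f"pics/{n}0.npy")); hsv=cv2.cvtColor(s if n=="side" else t,cv2.COLOR_BGR2HSV)
    m=(hsv[...,0]>100)&(hsv[...,0]<125)&(hsv[...,1]>150)&(abs(P[...,2]-.09)<.008)
    (c0,r),_=cv2.minEnclosingCircle(P[m][:,:2].astype(np.float32)),0
    print(n,"lid",m.sum(),P[m].mean(0),c0,r)
    w=(hsv[...,1]<60)&(hsv[...,2]>120)&(abs(P[...,2]-.045)<.006)
    k,l,st,ce=cv2.connectedComponentsWithStats(w.astype(np.uint8))
    for i in range(1,k):
        if st[i,4]>60:
            Q=P[l==i]; print(n,"white",st[i],Q.mean(0),cv2.minAreaRect(Q[:,:2].astype(np.float32)*1000))
E
```

```text
side lid 1434 [0.49634099 0.02089113 0.09278139] (0.49986281991004944, 0.0272291861474514) 0.06225503236055374
side white [322 140  35  23 606] [0.76518593 0.13409229 0.04748213] ((765.3261108398438, 136.23336791992188), (88.2132568359375, 91.87504577636719), 2.3626186847686768)
side white [ 285  293   60   30 1091] [ 0.51743106 -0.26719777  0.04594649] ((516.2449340820312, -262.50653076171875), (51.93498992919922, 108.77996826171875), 63.09583282470703)
side white [479 358  43  46 165] [ 0.72882121 -0.49769045  0.04392411] ((734.3707275390625, -493.6623229980469), (28.270084381103516, 81.38098907470703), 7.330611228942871)
top lid 1551 [0.49715507 0.030796   0.09211446] (0.49823886156082153, 0.029841864481568336) 0.06264907866716385
top white [423 126  36  31 333] [ 0.7592547  -0.4875938   0.04805454] ((765.1016845703125, -489.59857177734375), (85.392333984375, 87.52691650390625), 46.48303985595703)
top white [204 130  32  30 726] [0.76477239 0.13612179 0.04645855] ((765.2284545898438, 135.6517333984375), (88.5515365600586, 88.78421020507812), 89.5432357788086)
top white [464 169  15  20  81] [ 0.65165721 -0.56702099  0.04932521] ((650.9689331054688, -564.6630859375), (47.06636047363281, 35.59642791748047), 29.56581687927246)
top white [451 172  15  18  94] [ 0.64536207 -0.53273592  0.04824186] ((647.29931640625, -535.5521240234375), (35.49082946777344, 47.511383056640625), 76.49373626708984)
top white [453 177  32  24 162] [ 0.61497649 -0.56288097  0.04811698] ((617.8346557617188, -567.5399169921875), (46.95073699951172, 91.50894927978516), 21.44552230834961)
top white [348 207  33  44 562] [ 0.51773713 -0.26220497  0.04490827] ((516.977783203125, -262.9461975097656), (50.34385681152344, 110.92244720458984), 63.12174606323242)
```

View pics/crop0.png

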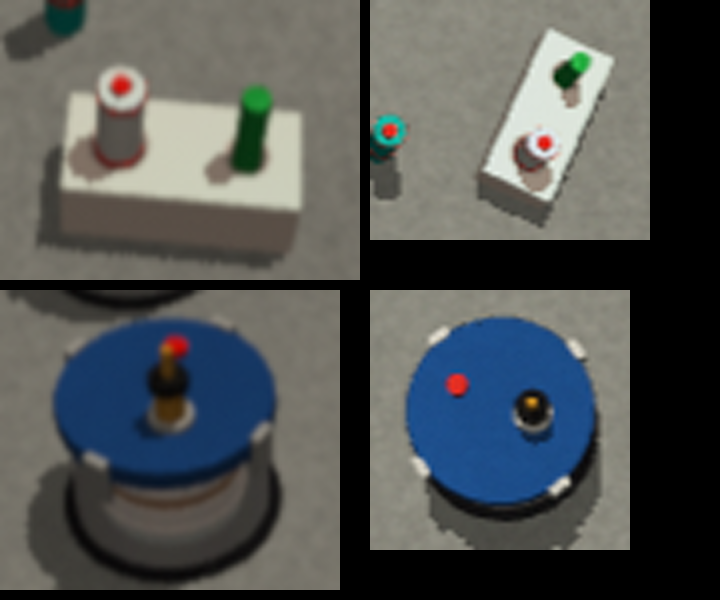

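```bash
python3 - <<'E'
from h import *
s=cv2.imread("pics/side0.png");t=cv2.imread("pics/top0.png")
print("cap",two((299.9,291.2),(363.1,235.4)))
print("pin tip",two((256.4,179.2),(265.2,232.2)))
print("cap side@.099",onplane("side",299.9,291.2,.099),"top",onplane("top",363.1,235.4,.099))
c=np.array([.5166,-.2627]);print("hole from rect",c-.03*np.array([.891,-.454]))
# cap centroid by mask
for n,im,(x0,y0,x1,y1) in (("side",s,(290,280,312,305)),("top",t,(352,225,375,250))):
    h=cv2.cvtColor(im,cv2.COLOR_BGR2HSV)[y0:y1,x0:x1]; m=((h[...,0]<8)|(h[...,0]>172))&(h[...,1]>150)&(h[...,2]>150)
    v,u=np.nonzero(m);uv=(u.mean()+x0,v.mean()+y0);print(n,m.sum(),uv,onplane(n,*uv,.099))
# pin tip: brass, seal: black on lid
for n,im,(x0,y0,x1,y1) in (("side",s,(246,174,270,208)),("top",t,(255,222,278,246))):
    g=im[y0:y1,x0:x1].max(2); m=g<45
    k,l,st,ce=cv2.connectedComponentsWithStats(m.astype(np.uint8)); 
    for i in range(1,k):
        if st[i,4]>8: print(n,"black",st[i],ce[i]+[x0,y0])
    P=cloud(n,np.load(f"pics/{n}0.npy"))[y0:y1,x0:x1]
    mm=(P[...,2]>.105)&(P[...,2]<.17); print(n,"high pts",mm.sum(),P[mm].mean(0),np.sort(P[mm][:,2])[-6:])
    mm2=P[...,2]>.125; print(P[mm2].mean(0) if mm2.any() else None)
    lid=np.array([.4985,.0295])
for z in (.092,.12,.14): print(z,onplane("side",256.4,179.2,z),onplane("top",265.2,232.2,z))
for b in (.11,.12,.13): print(b, onplane("side",256.75,185.5,b),onplane("top",265.2,232.2,b))
E
```

```text
cap (array([ 0.49007116, -0.2486013 ,  0.09606534]), np.float64(0.0004138340602158782))
pin tip (array([0.49688686, 0.00789825, 0.14439217]), np.float64(0.0009011738864591157))
cap side@.099 [ 0.48952954 -0.25021219  0.099     ] top [ 0.4894543  -0.24801805  0.099     ]
hole from rect [ 0.48987 -0.24908]
side 13 (np.float64(299.84615384615387), np.float64(290.9230769230769)) [ 0.48965889 -0.24965794  0.099     ]
top 7 (np.float64(363.0), np.float64(235.28571428571428)) [ 0.48976275 -0.24777088  0.099     ]
side black [ 6  9 10 10 63] [256.66666667 187.88888889]
side high pts 119 [0.49543418 0.00430432 0.12452465] [0.14410249 0.14492853 0.14496495 0.14561468 0.14622534 0.14636169]
[ 0.48478298 -0.03304289  0.16911082]
top black [ 7  8  7  9 38] [265.21052632 234.15789474]
top high pts 63 [0.49491061 0.00789573 0.12791282] [0.14204083 0.14303764 0.14406427 0.14467248 0.14524831 0.14590337]
[0.49455341 0.00676367 0.13009453]
0.092 [0.51259561 0.06295439 0.092     ] [0.5043534  0.00916306 0.092     ]
0.12 [0.50444661 0.03353525 0.12      ] [0.50012169 0.00851844 0.12      ]
0.14 [0.49862591 0.01252158 0.14      ] [0.49709903 0.008058   0.14      ]
0.11 [0.50158588 0.02439201 0.11      ] [0.50163301 0.00874866 0.11      ]
0.12 [0.49877285 0.01421658 0.12      ] [0.50012169 0.00851844 0.12      ]
0.13 [0.49595983 0.00404115 0.13      ] [0.49861036 0.00828822 0.13      ]
```

The crop confirms the metal gauge with its red cap and bands, in the white stand's near hole. The hole from the rectangle fit is (0.490,-0.249), and it agrees with the cap from two views. The pin nose is at (0.497,0.008,0.144), 22.0 mm from the lid centre, as described. The jaws will open across the stand, at 63° in the horizontal plane, to stay clear of the marker.

```bash
cat >> h.py <<'E'
def to(xyz,ax=None):
    o=bot.get_obs(); M=R.from_rotvec(o["orientation"]).as_matrix(); p=np.array(o["position"])
    x=M[:,0].copy() if ax is None else np.array([ax[0],ax[1],0.]); x[2]=0; x/=np.linalg.norm(x)
    if x@M[:,0]<0: x=-x
    z=np.array([0,0,-1.]); T=np.stack([x,np.cross(z,x),z],1)
    rv=R.from_matrix(M.T@T).as_rotvec(degrees=True)
    print("t",round(o["clock"],2),"pos",p.round(4),"F",o["contact_force"].round(2),"w",round(o["grip_width"],4),"toolx",M[:,0].round(3),"toolz",M[:,2].round(4),"q",o["q"].round(2))
    print("shift mm",(M.T@(np.array(xyz)-p)*1000).round(1),"turn",rv.round(2))
E
python3 - <<'E'
from h import *
to((.490,-.249,.15),(.454,.891)); print(onplane("top",323,232,.09))
E
```

```text
t 0.1 pos [ 0.1794 -0.6243  0.2385] F [ 0.12 -0.2   0.61] w 0.0857 toolx [ 0.276 -0.961 -0.001] toolz [-5.0e-04  1.3e-03 -1.0e+00] q [ 1.19  0.33  0.04  1.47 -0.01  1.34 -0.06]
shift mm [-274.8 -402.2   88.9] turn [3.000e-02 8.000e-02 4.303e+01]
[ 0.5020129  -0.14380357  0.09      ]
```

>>> play_rows([
  [[-30,-45,0,0,0,5,0.05],[-62,-90,0,0,0,10,0.05],[-95,-139,0,0,0,15,0.05],[-128,-188,0,0,0,20,0.05],[-161,-237,0,0,0,25,0.05],[-194,-286,20,0,0,30,0.05],[-226,-333,40,0,0,36,0.05],[-254,-374,60,0,0,40,0.05],[-275,-402,80,0,0,43,0.05],[-275,-402,89,0,0,43,0.05]],
], squeeze=80)

```text
clock: 1.35
position: [0.5782, -0.1447, 0.2]
orientation: [-1.641, 2.679, 0.002]
contact_force: [1.0, -0.8, -0.1]
grip_width: 0.0503
```

I gave that move in mm where the rows take m. The rate limit held it to a bounded travel, and it stayed at z of about 0.2 with no contact. I'll use metres from here and check the scene.

```bash
python3 - <<'E'
from h import *
to((.490,-.249,.15),(.454,.891))
p,d=viewer.snapshot("side"); cv2.imwrite("pics/side1.png",p[:,:,::-1])
E
```

```text
t 1.35 pos [ 0.5782 -0.1447  0.2   ] F [ 1.03 -0.84 -0.07] w 0.0503 toolx [-0.455 -0.891 -0.001] toolz [-5.0e-04  1.2e-03 -1.0e+00] q [ 0.43  0.27 -0.31  1.64  0.09  1.25 -1.94]
shift mm [133.1  31.1  49.9] turn [ 0.06  0.05 -0.03]
```

View pics/side1.png

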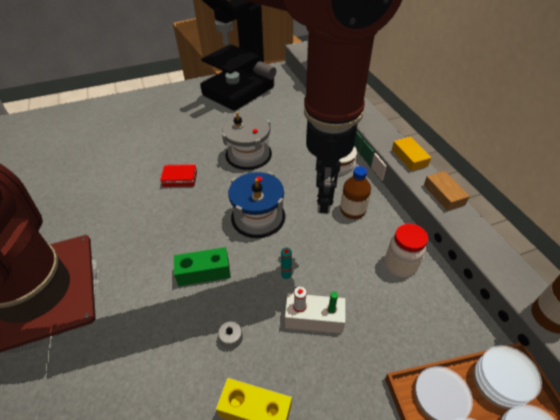

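Nothing was disturbed: gauge (300,297), marker and jars are all where they were. Now I'll move above the gauge.

>>> play_rows([
  [[0.035,0.008,0,0,0,0,0.05],[0.08,0.018,0,0,0,0,0.05],[0.12,0.028,0.01,0,0,0,0.05],[0.133,0.031,0.03,0,0,0,0.05],[0.133,0.031,0.05,0,0,0,0.05],[0.133,0.031,0.05,0,0,0,0.05]],
])

```text
clock: 2.15
position: [0.4935, -0.2396, 0.1459]
orientation: [-1.653, 2.67, 0.013]
contact_force: [-0.3, 0.9, 0.5]
grip_width: 0.0499
```

```bash
python3 - <<'E'
from h import *
to((.490,-.249,.061),(.454,.891))
p,d=viewer.snapshot("side"); cv2.imwrite("pics/side2.png",cv2.resize(p[220:360,230:400,::-1],None,fx=4,fy=4))
p,d=viewer.snapshot("top"); cv2.imwrite("pics/top2.png",cv2.resize(p[170:280,290:430,::-1],None,fx=4,fy=4))
E
```

```text
t 2.15 pos [ 0.4935 -0.2396  0.1459] F [-0.28  0.91  0.47] w 0.0499 toolx [-0.446 -0.895 -0.006] toolz [-0.0031  0.0081 -1.    ] q [ 0.6   0.22 -0.25  1.81  0.05  1.12 -1.7 ]
shift mm [10.4 -1.6 84.8] turn [0.37 0.34 0.51]
```

View pics/side2.png

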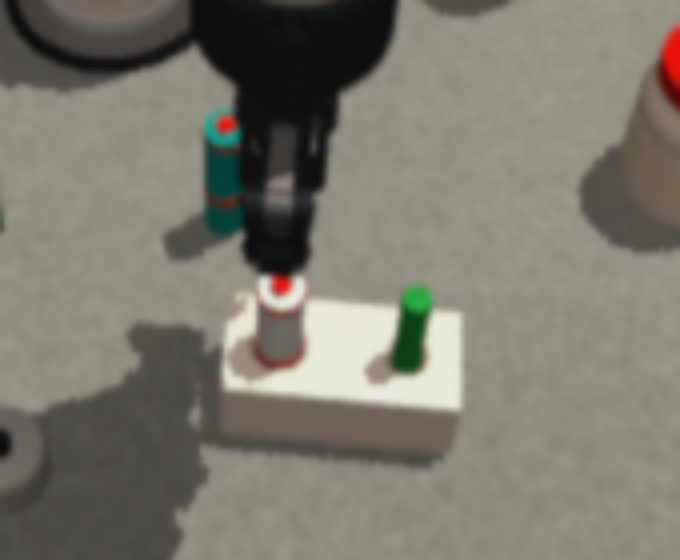

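The gauge stands clear below the jaws at crop (280,290), with the arm still lagging about 10 mm in y. I'll correct that and settle before descending.

>>> play_rows([
  [[0.0105,-0.0015,0.01,0.37,0.34,0.5,0.05],[0.0105,-0.0015,0.02,0.37,0.34,0.5,0.05],[0.0105,-0.0015,0.02,0.37,0.34,0.5,0.05],[0.0105,-0.0015,0.02,0.37,0.34,0.5,0.05]],
])

```text
clock: 2.75
position: [0.4918, -0.2495, 0.1278]
orientation: [-1.642, 2.676, -0.004]
contact_force: [-0.2, 0.5, 0.4]
grip_width: 0.0501
```

```bash
python3 - <<'E'
from h import *
to((.490,-.249,.061),(.454,.891))
p,d=viewer.snapshot("side"); cv2.imwrite("pics/side3.png",cv2.resize(p[220:360,230:400,::-1],None,fx=4,fy=4))
E
```

```text
t 2.75 pos [ 0.4918 -0.2495  0.1278] F [-0.19  0.51  0.44] w 0.0501 toolx [-0.453 -0.892 -0.   ] toolz [ 0.0031 -0.0014 -1.    ] q [ 0.6   0.23 -0.24  1.83  0.06  1.08 -1.7 ]
shift mm [ 0.3  2.1 66.8] turn [-0.2   0.01  0.07]
```

View pics/side3.png

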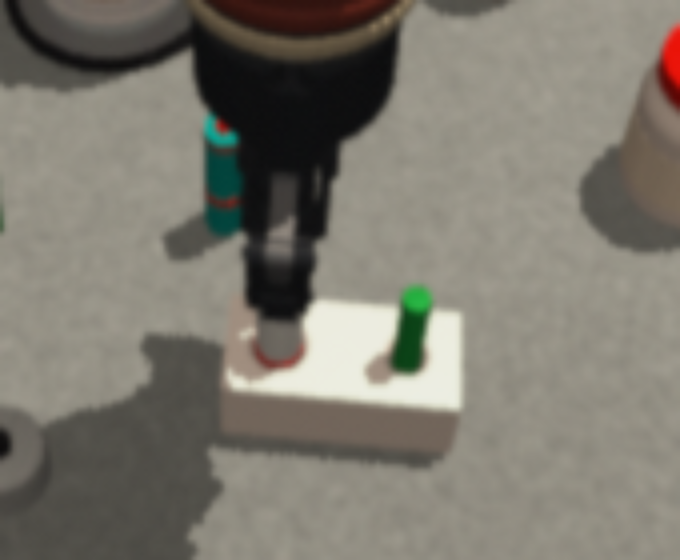

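The jaws line up with the gauge across the stand, so I descend.

>>> play_rows([
  [[0,0.002,0.02,-0.2,0,0,0.05],[0,0.002,0.04,-0.2,0,0,0.05],[0,0.002,0.06,-0.2,0,0,0.05],[0,0.002,0.066,-0.2,0,0,0.05],[0,0.002,0.066,-0.2,0,0,0.05],[0,0.002,0.066,-0.2,0,0,0.05]],
])

```text
clock: 3.55
position: [0.4908, -0.249, 0.0626]
orientation: [-1.643, 2.677, -0.002]
contact_force: [-0.2, -0.5, -0.2]
grip_width: 0.05
```

```bash
python3 - <<'E'
from h import *
to((.490,-.249,.061),(.454,.891))
E
```

```text
t 3.55 pos [ 0.4908 -0.249   0.0626] F [-0.24 -0.47 -0.25] w 0.05 toolx [-0.453 -0.892 -0.   ] toolz [ 1.3e-03 -4.0e-04 -1.0e+00] q [ 0.59  0.31 -0.24  1.89  0.09  0.95 -1.72]
shift mm [0.4 0.7 1.6] turn [-0.08  0.01  0.07]
```

Close, then lift a little after the grip.

>>> play_rows([
  [[0,0.0005,0.001,0,0,0,0.04],[0,0.0005,0.001,0,0,0,0.03],[0,0.0005,0.001,0,0,0,0.02],[0,0.0005,0.001,0,0,0,0.01],[0,0.0005,0.001,0,0,0,0.01],[0,0.0005,0.001,0,0,0,0.01]],
], squeeze=80)

```text
clock: 4.3
position: [0.4906, -0.2489, 0.0621]
orientation: [-1.642, 2.677, -0.002]
contact_force: [-1.0, 0.8, 6.2]
grip_width: 0.0202
```

```bash
python3 - <<'E'
from h import *
to((.497,.008,.235),(.454,.891))
E
```

```text
t 4.3 pos [ 0.4906 -0.2489  0.0621] F [-1.01  0.78  6.18] w 0.0202 toolx [-0.453 -0.892 -0.   ] toolz [ 1.8e-03 -7.0e-04 -1.0e+00] q [ 0.59  0.31 -0.24  1.89  0.09  0.95 -1.72]
shift mm [-232.   110.3 -173.1] turn [-0.11  0.01  0.07]
```

The grip holds at 20.2 mm, about the barrel's width. Lift straight up.

>>> play_rows([
  [[0,0,-0.008,0,0,0,0.01],[0,0,-0.025,0,0,0,0.01],[0,0,-0.055,0,0,0,0.01],[0,0,-0.09,0,0,0,0.01],[0,0,-0.13,0,0,0,0.01],[0,0,-0.165,0,0,0,0.01],[0,0,-0.175,0,0,0,0.01],[0,0,-0.175,0,0,0,0.01]],
])

```text
clock: 5.3
position: [0.4903, -0.2488, 0.2374]
orientation: [-1.642, 2.676, -0.004]
contact_force: [-0.2, 0.0, -0.9]
grip_width: 0.02
```

```bash
python3 - <<'E'
from h import *
to((.497,.008,.235),(.454,.891))
p,d=viewer.snapshot("side"); cv2.imwrite("pics/side4.png",cv2.resize(p[180:340,210:400,::-1],None,fx=4,fy=3.7))
E
```

```text
t 5.3 pos [ 0.4903 -0.2488  0.2374] F [-0.23  0.02 -0.92] w 0.02 toolx [-0.453 -0.892 -0.   ] toolz [ 0.0025 -0.0011 -1.    ] q [ 0.61  0.14 -0.24  1.71  0.04  1.29 -1.68]
shift mm [-231.9  110.3    2.2] turn [-0.16  0.01  0.07]
```

View pics/side4.png

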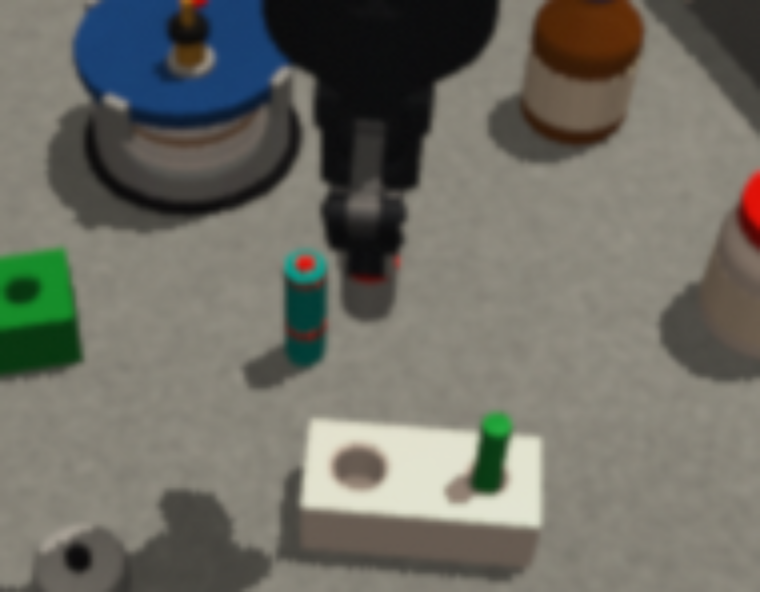

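The gauge is held upright with the red band visible at crop (370,278), and the hole is empty at crop (360,467). Move above the valve.

>>> play_rows([
  [[-0.015,0.007,0,0,0,0,0.01],[-0.045,0.021,0,0,0,0,0.01],[-0.085,0.04,0,0,0,0,0.01],[-0.125,0.059,0,0,0,0,0.01],[-0.165,0.078,0,0,0,0,0.01],[-0.2,0.095,0,0,0,0,0.01],[-0.222,0.1055,0,0,0,0,0.01],[-0.232,0.1103,0,0,0,0,0.01],[-0.232,0.1103,0,0,0,0,0.01],[-0.232,0.1103,0,0,0,0,0.01]],
])

```text
clock: 6.6
position: [0.4965, 0.0071, 0.236]
orientation: [1.641, -2.679, 0.001]
contact_force: [-0.3, 0.0, -0.7]
grip_width: 0.0203
```

```bash
python3 - <<'E'
from h import *
to((.497,.008,.205),(.454,.891))
print("hole",onplane("side",299.6,305.9,.045), proj("side",(.49,-.249,.045)))
p,d=viewer.snapshot("side"); a=cv2.resize(p[130:230,210:310,::-1],None,fx=6,fy=6,interpolation=cv2.INTER_CUBIC)
cv2.imwrite("pics/side5.png",a)
p,d=viewer.snapshot("top"); cv2.imwrite("pics/top5.png",cv2.resize(p[190:280,210:320,::-1],None,fx=6,fy=6,interpolation=cv2.INTER_CUBIC))
E
```

```text
t 6.6 pos [0.4965 0.0071 0.236 ] F [-0.28  0.02 -0.72] w 0.0203 toolx [-0.454 -0.891  0.   ] toolz [ 4.e-04 -6.e-04 -1.e+00] q [ 0.35  0.05 -0.46  1.81  0.02  1.28 -2.16]
shift mm [-1.1 -0.  31. ] turn [-0.04 -0.02 -0.02]
hole [ 0.4905694  -0.24979851  0.045     ] (np.float64(299.1562048687306), np.float64(305.6432325155296))
```

View pics/side5.png

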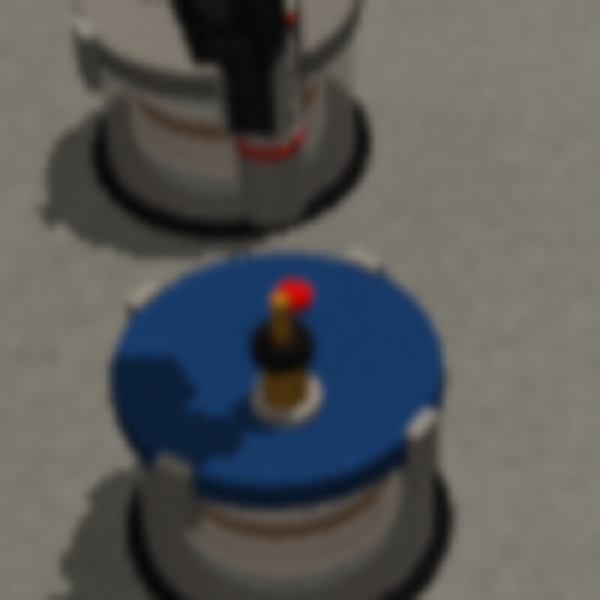

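View pics/top5.png

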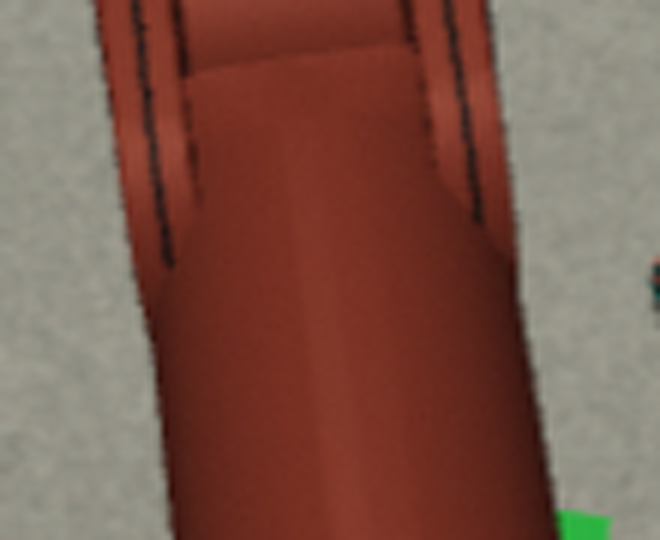

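The gauge hangs over the valve, with its foot at about crop (270,215) and the pin at (283,300). I'll come down to about 5 mm above the nose and check alignment.

>>> play_rows([
  [[-0.001,0,0.01,0,0,0,0.01],[-0.001,0,0.02,0,0,0,0.01],[-0.001,0,0.03,0,0,0,0.01],[-0.001,0,0.034,0,0,0,0.01],[-0.001,0,0.034,0,0,0,0.01],[-0.001,0,0.034,0,0,0,0.01]],
])

```text
clock: 7.45
position: [0.4972, 0.008, 0.2024]
orientation: [-1.64, 2.678, -0.002]
contact_force: [-0.2, 0.6, -1.0]
grip_width: 0.0205
```

```bash
python3 - <<'E'
from h import *
to((.497,.008,.195),(.454,.891))
o=bot.get_obs();p0=o["position"];M=R.from_rotvec(o["orientation"]).as_matrix()
f=p0+M@[0,0,.05];b=p0+M@[0,0,.02]
p,d=viewer.snapshot("side"); a=cv2.resize(p[140:230,210:310,::-1],None,fx=6,fy=6,interpolation=cv2.INTER_CUBIC)
for q in (f,b,(.497,.008,.145),(.497,.008,.125)): 
    u,v=proj("side",q); print(q,(u,v),((u-210+.5)*6,(v-140+.5)*6))
cv2.imwrite("pics/side6.png",a)
E
```

```text
t 7.45 pos [0.4972 0.008  0.2024] F [-0.25  0.55 -1.  ] w 0.0205 toolx [-0.454 -0.891 -0.   ] toolz [ 1.1e-03 -5.0e-04 -1.0e+00] q [ 0.34  0.07 -0.47  1.86  0.04  1.22 -2.18]
shift mm [0.1 0.2 7.4] turn [-0.07  0.   -0.03]
[0.49728933 0.00799354 0.15239057] (np.float64(256.1393663835363), np.float64(176.36176308266562)) (np.float64(279.8361983012178), np.float64(221.1705784959937))
[0.49725589 0.0080081  0.18239055] (np.float64(255.26164818093957), np.float64(165.4105558069255)) (np.float64(274.56988908563744), np.float64(155.46333484155292))
(0.497, 0.008, 0.145) (np.float64(256.21290645323484), np.float64(179.00060079838934)) (np.float64(280.277438719409), np.float64(237.00360479033606))
(0.497, 0.008, 0.125) (np.float64(256.7556055570253), np.float64(185.88171903905595)) (np.float64(283.5336333421519), np.float64(278.2903142343357))
```

View pics/side6.png

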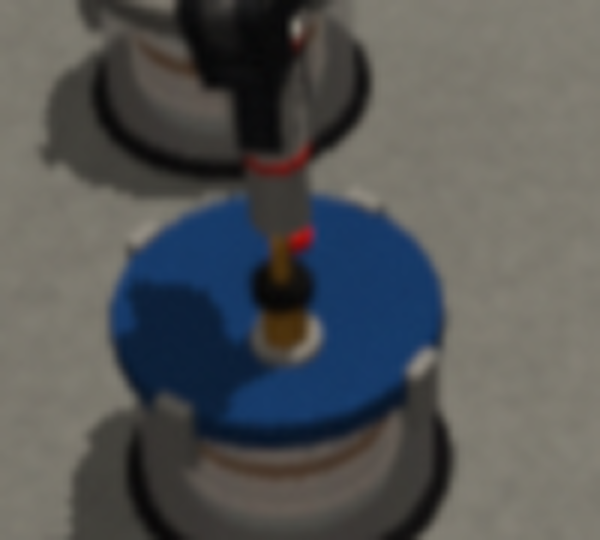

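The foot (crop x≈280) and pin (x≈281) line up. I'll descend in gentle steps, watching force.

>>> play_rows([
  [[0,0,0.003,0,0,0,0.01],[0,0,0.006,0,0,0,0.01],[0,0,0.009,0,0,0,0.01],[0,0,0.01,0,0,0,0.01]],
])

```text
clock: 8.0
position: [0.4972, 0.008, 0.1921]
orientation: [-1.64, 2.679, -0.001]
contact_force: [0.6, 0.0, -1.2]
grip_width: 0.0205
```

>>> play_rows([
  [[0,0,0.002,0,0,0,0.01],[0,0,0.004,0,0,0,0.01],[0,0,0.005,0,0,0,0.01],[0,0,0.005,0,0,0,0.01]],
])

```text
clock: 8.5
position: [0.4973, 0.008, 0.1873]
orientation: [-1.64, 2.678, -0.002]
contact_force: [-0.6, -0.5, 3.9]
grip_width: 0.02
```

The pin now meets the rod (about 4.9 N net) with negligible side force, so the pin is inside the bore. Continue.

>>> play_rows([
  [[0,0,0.002,0,0,0,0.01],[0,0,0.004,0,0,0,0.01],[0,0,0.006,0,0,0,0.01],[0,0,0.007,0,0,0,0.01],[0,0,0.007,0,0,0,0.01]],
])

```text
clock: 9.12
position: [0.4973, 0.008, 0.1803]
orientation: [-1.64, 2.678, -0.002]
contact_force: [-0.5, 0.4, 3.3]
grip_width: 0.0204
```

```bash
python3 - <<'E'
from h import *
to((.497,.008,.177),(.454,.891))
p,d=viewer.snapshot("side"); a=cv2.resize(p[140:230,210:310,::-1],None,fx=6,fy=6,interpolation=cv2.INTER_CUBIC)
cv2.imwrite("pics/side7.png",a)
E
```

```text
t 9.12 pos [0.4973 0.008  0.1803] F [-0.45  0.41  3.33] w 0.0204 toolx [-0.455 -0.891 -0.   ] toolz [ 1.3e-03 -5.0e-04 -1.0e+00] q [ 0.34  0.09 -0.47  1.89  0.05  1.17 -2.19]
shift mm [0.1 0.3 3.3] turn [-0.08  0.01 -0.03]
```

View pics/side7.png

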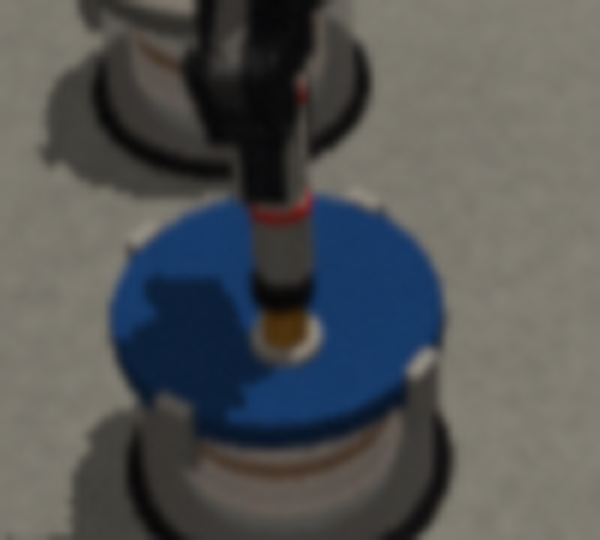

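The gauge sits over the pin with its foot at crop (283,275), just above the black seal. A few mm more.

>>> play_rows([
  [[0,0,0.001,0,0,0,0.01],[0,0,0.002,0,0,0,0.01],[0,0,0.003,0,0,0,0.01],[0,0,0.003,0,0,0,0.01]],
])

```text
clock: 9.68
position: [0.4973, 0.008, 0.1772]
orientation: [-1.64, 2.679, -0.002]
contact_force: [-0.4, 0.6, 3.4]
grip_width: 0.0202
```

>>> play_rows([
  [[0,0,0.0005,0,0,0,0.01],[0,0,0.001,0,0,0,0.01],[0,0,0.0015,0,0,0,0.01],[0,0,0.0015,0,0,0,0.01]],
])

```text
clock: 10.18
position: [0.4973, 0.008, 0.1757]
orientation: [-1.64, 2.679, -0.002]
contact_force: [-0.7, -0.8, 4.0]
grip_width: 0.0202
```

>>> play_rows([
  [[0,0,0.0005,0,0,0,0.01],[0,0,0.001,0,0,0,0.01],[0,0,0.001,0,0,0,0.01],[0,0,0.001,0,0,0,0.01]],
])

```text
clock: 10.68
position: [0.4974, 0.0079, 0.1749]
orientation: [-1.64, 2.678, -0.002]
contact_force: [-1.5, -0.5, 6.5]
grip_width: 0.0205
```

Seal contact has begun. One more mm.

>>> play_rows([
  [[0,0,0.0005,0,0,0,0.01],[0,0,0.001,0,0,0,0.01],[0,0,0.001,0,0,0,0.01]],
])

```text
clock: 11.05
position: [0.4975, 0.0079, 0.1744]
orientation: [-1.64, 2.678, -0.002]
contact_force: [-2.3, 0.2, 8.1]
grip_width: 0.0204
```

>>> play_rows([
  [[0,0,0.001,0,0,0,0.01],[0,0,0.0017,0,0,0,0.01],[0,0,0.0017,0,0,0,0.01]],
])

```text
clock: 11.42
position: [0.4976, 0.0079, 0.1735]
orientation: [-1.64, 2.678, -0.003]
contact_force: [-4.6, -1.3, 11.4]
grip_width: 0.0206
```

>>> play_rows([
  [[0,0.0003,0.0015,0,0,0,0.01],[0,0.0003,0.0021,0,0,0,0.01],[0,0.0003,0.0021,0,0,0,0.01]],
])

```text
clock: 11.8
position: [0.4977, 0.008, 0.1728]
orientation: [-1.64, 2.678, -0.005]
contact_force: [-5.2, -1.0, 15.7]
grip_width: 0.0206
```

The push is now about 16.6 N net (15.7 N plus 0.9 N of gauge weight), with the seal squeezed about 2.4 mm. I hold this target.

>>> play_rows([
  [[0,0.0003,0.0013,0,0,0,0.01],[0,0.0003,0.0013,0,0,0,0.01],[0,0.0003,0.0013,0,0,0,0.01],[0,0.0003,0.0013,0,0,0,0.01],[0,0.0003,0.0013,0,0,0,0.01],[0,0.0003,0.0013,0,0,0,0.01],[0,0.0003,0.0013,0,0,0,0.01],[0,0.0003,0.0013,0,0,0,0.01]],
])

```text
clock: 12.8
position: [0.4976, 0.008, 0.1727]
orientation: [-1.639, 2.678, -0.006]
contact_force: [-5.9, -1.6, 16.1]
grip_width: 0.0206
```

```bash
python3 - <<'E'
from h import *
to((.497,.008,.177),(.454,.891))
p,d=viewer.snapshot("side"); a=cv2.resize(p[130:220,210:310,::-1],None,fx=6,fy=6,interpolation=cv2.INTER_CUBIC)
cv2.imwrite("pics/side8.png",a)
E
```

```text
t 12.8 pos [0.4976 0.008  0.1727] F [-5.88 -1.57 16.11] w 0.0206 toolx [-0.455 -0.891  0.   ] toolz [ 0.0039 -0.0022 -1.    ] q [ 0.34  0.1  -0.47  1.9   0.05  1.15 -2.19]
shift mm [ 0.3  0.5 -4.3] turn [-0.25 -0.01 -0.05]
```

View pics/side8.png

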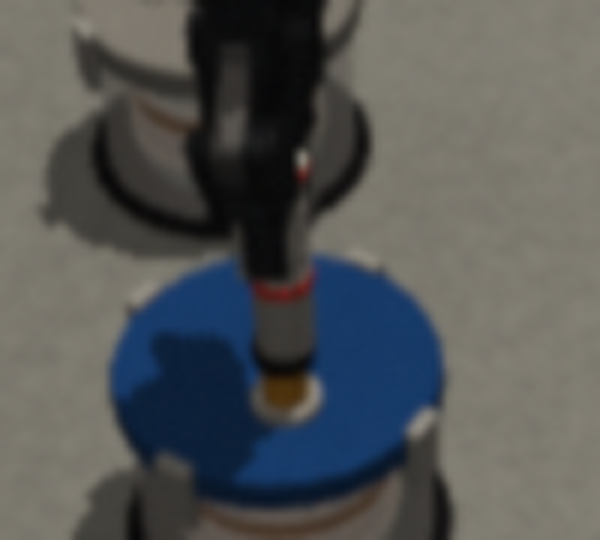

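The seal's black ring is visibly thinner (crop rows 345–375) and the push is steady at about 17 N. Hold a further 1.5 s.

>>> play_rows([
  [[0,0.0004,0.0011,0,0,0,0.01],[0,0.0004,0.0011,0,0,0,0.01],[0,0.0004,0.0011,0,0,0,0.01],[0,0.0004,0.0011,0,0,0,0.01],[0,0.0004,0.0011,0,0,0,0.01],[0,0.0004,0.0011,0,0,0,0.01],[0,0.0004,0.0011,0,0,0,0.01],[0,0.0004,0.0011,0,0,0,0.01],[0,0.0004,0.0011,0,0,0,0.01],[0,0.0004,0.0011,0,0,0,0.01]],
])

```text
clock: 14.1
position: [0.4976, 0.008, 0.1728]
orientation: [-1.639, 2.677, -0.008]
contact_force: [-4.6, -1.4, 15.4]
grip_width: 0.0201
```

Held 2.3 s at about 16–17 N. Lift straight off.

>>> play_rows([
  [[0,0.0003,-0.002,-0.3,0,0,0.01],[0,0.0005,-0.008,-0.3,0,0,0.01],[0,0.0005,-0.016,-0.3,0,0,0.01],[0,0.0005,-0.026,-0.3,0,0,0.01],[0,0.0005,-0.04,-0.3,0,0,0.01],[0,0.0005,-0.06,-0.3,0,0,0.01],[0,0.0005,-0.065,-0.3,0,0,0.01],[0,0.0005,-0.065,-0.3,0,0,0.01]],
])

```text
clock: 15.1
position: [0.4969, 0.0084, 0.238]
orientation: [-1.64, 2.679, -0.001]
contact_force: [-0.2, -0.9, -1.7]
grip_width: 0.0204
```

```bash
python3 - <<'E'
from h import *
to((.4905,-.249,.237),(.454,.891))
o=bot.get_obs();p0=o["position"];M=R.from_rotvec(o["orientation"]).as_matrix()
p,d=viewer.snapshot("side"); cv2.imwrite("pics/side9.png",cv2.resize(p[120:220,210:310,::-1],None,fx=6,fy=6,interpolation=cv2.INTER_CUBIC))
u,v=proj("side",p0+M@[0,0,.05]);print("foot",(u-209.5)*6,(v-119.5)*6)
E
```

```text
t 15.1 pos [0.4969 0.0084 0.238 ] F [-0.2  -0.89 -1.73] w 0.0204 toolx [-0.455 -0.89   0.   ] toolz [ 6.e-04 -5.e-04 -1.e+00] q [ 0.35  0.05 -0.47  1.81  0.02  1.29 -2.17]
shift mm [ 232.1 -111.4    1.1] turn [-0.04 -0.01 -0.07]
foot 272.24210068939993 262.3439670820017
```

View pics/side9.png

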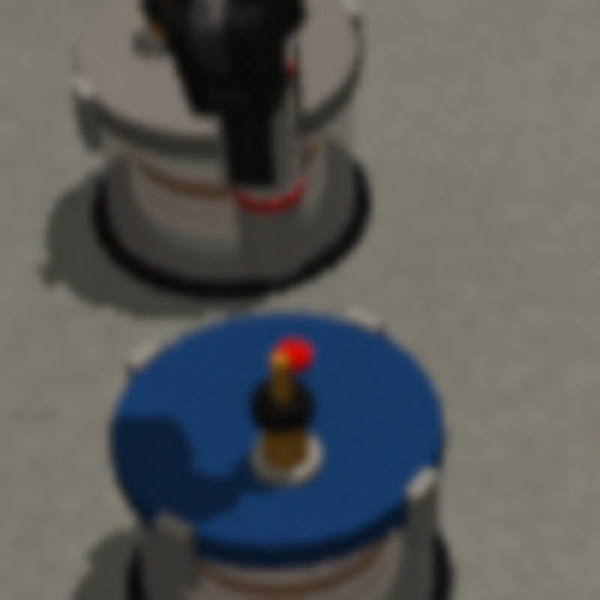

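The gauge is clear of the valve with its grip unchanged (red band at crop (270,200), as before). Back over the stand hole.

>>> play_rows([
  [[0.015,-0.007,0,0,0,0,0.01],[0.045,-0.0215,0,0,0,0,0.01],[0.085,-0.041,0,0,0,0,0.01],[0.125,-0.06,0,0,0,0,0.01],[0.165,-0.079,0,0,0,0,0.01],[0.2,-0.096,0,0,0,0,0.01],[0.222,-0.1065,0,0,0,0,0.01],[0.232,-0.1114,0,0,0,0,0.01],[0.232,-0.1114,0,0,0,0,0.01],[0.232,-0.1114,0,0,0,0,0.01]],
])

```text
clock: 16.4
position: [0.4904, -0.2477, 0.2375]
orientation: [1.642, -2.678, -0.0]
contact_force: [0.3, 0.6, -1.0]
grip_width: 0.0202
```

```bash
python3 - <<'E'
from h import *
to((.4905,-.249,.11),(.454,.891))
E
```

```text
t 16.4 pos [ 0.4904 -0.2477  0.2375] F [ 0.32  0.61 -1.02] w 0.0202 toolx [-0.454 -0.891  0.   ] toolz [-3.e-04  0.e+00 -1.e+00] q [ 0.6   0.14 -0.24  1.7   0.04  1.3  -1.68]
shift mm [  1.1  -0.7 127.5] turn [ 0.02 -0.01  0.02]
```

>>> play_rows([
  [[0.001,-0.0007,0.03,0,0,0,0.01],[0.001,-0.0007,0.06,0,0,0,0.01],[0.001,-0.0007,0.09,0,0,0,0.01],[0.001,-0.0007,0.115,0,0,0,0.01],[0.001,-0.0007,0.13,0,0,0,0.01],[0.001,-0.0007,0.134,0,0,0,0.01],[0.001,-0.0007,0.134,0,0,0,0.01]],
])

```text
clock: 17.27
position: [0.491, -0.2488, 0.1041]
orientation: [-1.642, 2.678, -0.001]
contact_force: [0.3, -0.5, -1.6]
grip_width: 0.0202
```

```bash
python3 - <<'E'
from h import *
to((.4905,-.249,.0615),(.454,.891))
o=bot.get_obs();p0=o["position"];M=R.from_rotvec(o["orientation"]).as_matrix()
p,d=viewer.snapshot("side"); cv2.imwrite("pics/side10.png",cv2.resize(p[250:340,260:360,::-1],None,fx=6,fy=6,interpolation=cv2.INTER_CUBIC))
u,v=proj("side",p0+M@[0,0,.05]);print("foot",(u-259.5)*6,(v-249.5)*6)
E
```

```text
t 17.27 pos [ 0.491  -0.2488  0.1041] F [ 0.32 -0.46 -1.64] w 0.0202 toolx [-0.453 -0.891  0.   ] toolz [ 3.e-04 -2.e-04 -1.e+00] q [ 0.6   0.26 -0.24  1.86  0.07  1.03 -1.71]
shift mm [ 0.4  0.4 42.6] turn [-0.02 -0.    0.04]
foot 241.44949779092133 320.7615611714467
```

View pics/side10.png

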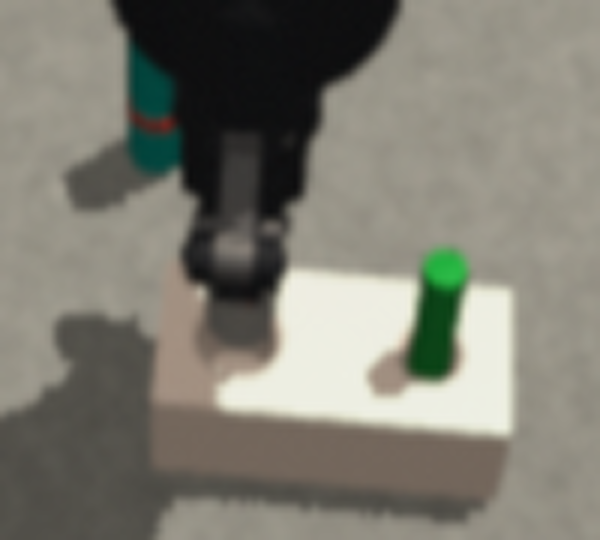

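The foot sits centred over the hole at crop (240,340). Insert slowly.

>>> play_rows([
  [[0.0003,0.0004,0.004,0,0,0,0.01],[0.0003,0.0004,0.008,0,0,0,0.01],[0.0003,0.0004,0.012,0,0,0,0.01],[0.0003,0.0004,0.014,0,0,0,0.01],[0.0003,0.0004,0.014,0,0,0,0.01]],
])

```text
clock: 17.95
position: [0.4905, -0.249, 0.0902]
orientation: [-1.642, 2.678, -0.001]
contact_force: [-0.8, -0.7, -1.1]
grip_width: 0.0202
```

Entered cleanly with no force.

>>> play_rows([
  [[0,0,0.005,0,0,0,0.01],[0,0,0.01,0,0,0,0.01],[0,0,0.015,0,0,0,0.01],[0,0,0.02,0,0,0,0.01],[0,0,0.025,0,0,0,0.01],[0,0,0.025,0,0,0,0.01]],
])

```text
clock: 18.7
position: [0.4903, -0.2489, 0.0647]
orientation: [1.642, -2.678, -0.0]
contact_force: [0.4, 0.1, 0.1]
grip_width: 0.0204
```

>>> play_rows([
  [[0,0,0.001,0,0,0,0.01],[0,0,0.002,0,0,0,0.01],[0,0,0.003,0,0,0,0.01],[0,0,0.003,0,0,0,0.01]],
])

```text
clock: 19.2
position: [0.4905, -0.249, 0.0621]
orientation: [-1.642, 2.678, -0.0]
contact_force: [-0.9, -0.1, 3.8]
grip_width: 0.0202
```

The foot is on the floor, with TCP z 0.0621 as at the grasp and 3.8 N of contact. Open.

>>> play_rows([
  [[0,0,0,0,0,0,0.025],[0,0,0,0,0,0,0.035],[0,0,0,0,0,0,0.045],[0,0,0,0,0,0,0.05],[0,0,0,0,0,0,0.05],[0,0,-0.01,0,0,0,0.05],[0,0,-0.04,0,0,0,0.05],[0,0,-0.08,0,0,0,0.05],[0,0,-0.13,0,0,0,0.05],[0,0,-0.15,0,0,0,0.05]],
])

```text
clock: 20.45
position: [0.4916, -0.2494, 0.2162]
orientation: [-1.641, 2.676, -0.007]
contact_force: [-0.1, -0.1, -0.5]
grip_width: 0.0499
```

```bash
python3 - <<'E'
from h import *
to((.36,-.45,.24))
p,d=viewer.snapshot("side"); cv2.imwrite("pics/side11.png",cv2.resize(p[250:340,260:360,::-1],None,fx=6,fy=6,interpolation=cv2.INTER_CUBIC))
E
```

```text
t 20.45 pos [ 0.4916 -0.2494  0.2162] F [-0.09 -0.15 -0.45] w 0.0499 toolx [-0.453 -0.891  0.   ] toolz [ 0.0045 -0.0023 -1.    ] q [ 0.61  0.16 -0.24  1.73  0.04  1.25 -1.69]
shift mm [238.5  26.2 -23.9] turn [-0.29 -0.    0.  ]
```

View pics/side11.png

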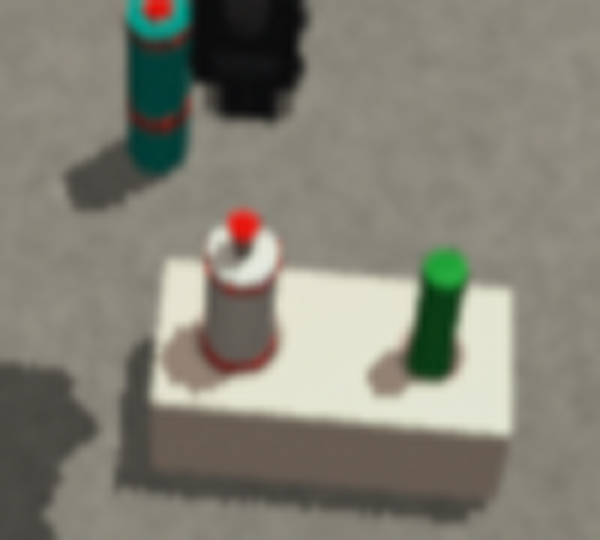

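The gauge is upright and home: its lower red band is at the hole mouth (240,355), as at the start. The red cap stands out on its rod at (243,225). I'll move the arm aside and make a final check.

>>> play_rows([
  [[0.02,0,-0.02,0,0,0,0.05],[0.06,0,-0.03,0,0,0,0.05],[0.1,0.01,-0.03,0,0,0,0.05],[0.14,0.015,-0.03,0,0,0,0.05],[0.18,0.02,-0.03,0,0,0,0.05],[0.2,0.02,-0.03,0,0,0,0.05],[0.2,0.02,-0.03,0,0,0,0.05],[0.2,0.02,-0.03,0,0,0,0.05]],
])

```text
clock: 21.5
position: [0.3848, -0.4172, 0.2475]
orientation: [-1.643, 2.673, -0.009]
contact_force: [-0.0, 0.7, 0.1]
grip_width: 0.0499
```

```bash
python3 - <<'E'
from h import *
p,d=viewer.snapshot("top"); P=cloud("top",d)
cv2.imwrite("pics/top12.png",p[:,:,::-1])
h=cv2.cvtColor(p,cv2.COLOR_RGB2HSV); m=((h[...,0]<8)|(h[...,0]>172))&(h[...,1]>150)&(h[...,2]>150); m[:225]=0;m[250:]=0;m[:,:350]=0;m[:,378:]=0
v,u=np.nonzero(m);print(m.sum(),u.mean(),v.mean(),P[m][:,2].max())
p,d=viewer.snapshot("side"); cv2.imwrite("pics/side12.png",p[:,:,::-1])
h=cv2.cvtColor(p,cv2.COLOR_RGB2HSV); m=((h[...,0]<8)|(h[...,0]>172))&(h[...,1]>150)&(h[...,2]>150); m[:278]=0;m[298:]=0;m[:,:290]=0;m[:,312:]=0
a,b=np.nonzero(m);print(b.mean(),a.mean(),two((b.mean(),a.mean()),(u.mean(),v.mean())))
to((.49,-.249,.2))
E
```

```text
8 364.0 234.5 0.11651291724632085
 ** On entry to DLASCL parameter number  4 had an illegal value
 ** On entry to DLASCL parameter number  4 had an illegal value
 ** On entry to DLASCL parameter number  4 had an illegal value
 ** On entry to DLASCL parameter number  4 had an illegal value
 ** On entry to DLASCL parameter number  5 had an illegal value
 ** On entry to DLASCL parameter number  4 had an illegal value<stdin>:8: RuntimeWarning: Mean of empty slice.
  ret = ret.dtype.type(ret / rcount)
Traceback (most recent call last):
  File "h.py", line 18, in two
    t=np.linalg.lstsq(np.stack([d1,-d2],1),e2-e1,rcond=None)[0]
      ~~~~~~~~~~~~~~~^^^^^^^^^^^^^^^^^^^^^^^^^^^^^^^^^^^^^^^
numpy.linalg.LinAlgError: SVD did not converge in Linear Least Squares
```

View pics/top12.png

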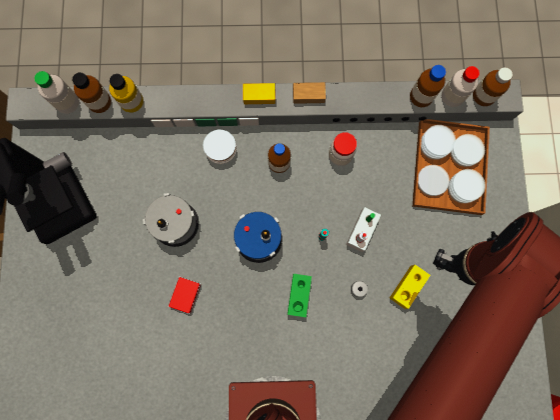

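View pics/side12.png

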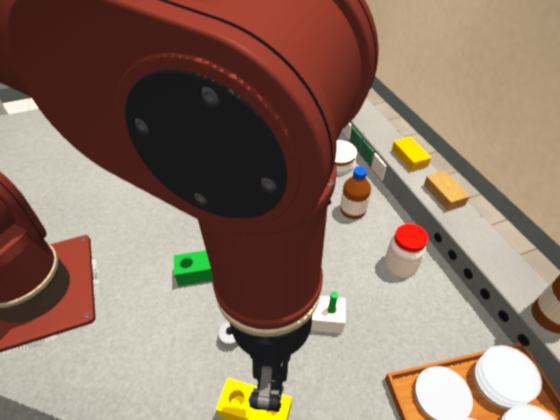

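The top view shows everything in place, with the gauge in the white stand at (362,237) and the arm clear. The arm hides the gauge in the last side view, which is why that part of the script failed. The cap's top now reads z≈0.115 m against 0.099 m before, so the rod is out.

```bash
python3 - <<'E'
from h import *
print(abs(bot.get_obs()["dq"]).max()); print(bot.job_done())
E
```

```text
0.007328402521886313
the job is handed in; nothing more can be done
None
```

I took the metal gauge from the white stand and pressed it over the blue jar's valve. I held it for about 2.3 s, then put it back upright in the same hole, with the rod still out. I handed the job in at about 21.6 s, with the arm clear of everything.

**Press:** The upward push was about 16–17 N, with a side force of up to about 6 N, so about 18 N in all. The seal was squeezed about 2.5 mm, and in the camera view it was visibly thinner.

**Return:** The gauge entered the hole without side force and met the floor at the same height as at the grasp (TCP z 0.0621 m). The cap's top now reads about 0.115 m against 0.099 m before, so the rod is roughly 15 mm out. That height is from depth readings in the top view only.

**Scene:** The final top view shows the jars, the marker and the other items still in place.

**What went wrong:**
- **First move:** I wrote it in mm instead of m, so the arm overshot to another spot. It stayed at z of about 0.2 m and touched nothing.
- **Last check:** My second-camera check of the cap failed because the arm hid the gauge in the final side view. An earlier side view, just after release, did show the gauge home with the rod out.

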